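Feel out the hidden catch of a lock box with a screwdriver

ROBOT

A 7-joint arm with a two-finger parallel gripper is mounted at the origin on a cart in front of the work surface, level with it; the furniture and walls round the work are solid. World frame = base frame: x ahead of the robot, y to its left, z up, the work surface at z = 0. Lengths are in m, angles in rad, forces in N, time in s.
With the tool pointing down it reaches from about 0.425 to 1.025 m from the base axis. Payload 9.4 kg.
Tool frame: the origin (TCP) lies at the very end of the fingers, on their centre line; the grasp point (between the pads) lies 19 mm behind it; z points along the fingers, y is the direction in which the jaws open and shut (so a half turn about z gives the same grasp; the last joint's range is limited). The gripper opens to 93 mm and grips with 3 to 60 N. Pads are 15 mm wide; open, the fingers measure 128 mm over their backs; the gripper's body (75 mm by 188 mm) begins 65 mm behind the grasp point.
Start: joints at [1.034, 0.599, -0.003, 1.599, 0.002, 0.943, -0.08], TCP at [0.322, -0.65, 0.219] pointing down, gripper open.
Joint ranges: [-2.57, 2.57], [-0.35, 1.97], [-1.29, 1.29], [0.11, 2.56], [-1.05, 4.19], [0.11, 1.86], [-2.63, 2.63]. Speed limits (rad/s): [2.22, 2.22, 3.01, 3.01, 3.14, 3.14, 3.14].

INTERFACE

Orientations are given as a 3x3 rotation matrix whose columns are the frame's x, y, z axes.
In Python, from station import * gives the robot as it stands. Calls block until the motion is done:
- move_pose(position, orientation): joint-space move of the TCP to a pose.
- line_to(position, attitude=None, velocity=0.15, stop_force=None): straight line of the TCP; attitude=None keeps the orientation; velocity is the mean speed in m/s. With stop_force (N) it stops when the force on the tool has changed by that much, and returns True; else False.
- set_joints(angles): joint-space move.
- move_gripper(opening, strength=None): opening from 0.0 (shut) to 1.0 (fully open); strength is the grip in N (None keeps the last); returns when the fingers have stopped.
- pause(seconds).
- inverse_kinematics(position, orientation): joint angles nearest the present ones, or None.
- snapshot(name): name is "side" or "top" or "wrist"; returns (picture, depth): 420x560x3 uint8, red, green, blue; 420x560 float32, m along the optical axis (not along the pixel's ray), 0 where there is no reading.
- calibration(name): a dict with "vfov" (degrees; the focal length in pixels is half the picture's height over the tangent of half this angle, whatever the lens; pixels are square), "cx", "cy" (the principal point, pixels), "k1" (the pictures are not rectified: a ray, as slopes to the right and down, at radius r is drawn at 1 + k1 r^2 times it, then the intrinsics apply), "R" (3x3) and "t" (3): a world point X has camera coordinates R X + t; the wrist camera has in their place "hand_eye" (4x4, takes a point from camera to tool coordinates, whose origin is the TCP and whose axes are the flange's). Camera axes: x right, y down, z forward; pixel columns grow to the right and rows downward; lengths in m; the calibration is good to about 2 mm. A picture is of the moment at which its call begins: read the wrist's pose just before it. calibration takes no time and is no camera call.
A pose or a line that the arm cannot do raises PlanningError and nothing moves.
- sign_off(): hands the job in, once; it reports no verdict.
Readings, each from a call of its own:
- get_t(): time.
- get_joints(): joint angles.
- get_qd(): joint speeds.
- get_joint_efforts(): joint torques, N m.
- get_ee_pos(): TCP position.
- get_eef_rot(): TCP orientation.
- get_ft_force(): force on the tool from outside, world axes, zero at the start.
- get_moment(): the same for the moment, N m.
- get_gripper_width(): opening from 0.0 (shut) to 1.0 (fully open).
Only numpy, scipy, OpenCV 4.12 (cv2) and the standard library are available. Lean on these libraries where they do the work, as an engineer would, in place of code of your own. Each camera call takes 0.05 s, during which the arm holds its last target. There are 200 camera calls.

TASK

The lock box must be released, but its catch is flush, painted over and invisible somewhere in the floor of the slot on its top. Take the screwdriver from the rack, feel along the slot floor with its blade until it gives way, push the catch fully down with the blade so that the orange flag stands fully up, and then hang the screwdriver upright in the rack again. Leave the chisel and tape measure where they are.

Things in the scene. Friction and masses are not known exactly. Their poses are not given: they have to be found in the camera images.
- lock_box: dark grey steel lock box, fixed to the bench, 80 (x) x 300 (y) x 45 mm high; origin at the centre of its underside, z up. A straight slot with rigid sides and end walls runs along its y axis in the middle of the top, from y = -50 to +50 mm
- slot_mid (a point): centre of the lock box's slot floor, 34 mm above the bench, 11 mm below the box top; axes as the box (y along the slot). The slot is 24 mm wide at the top; its sides slope in to 12 mm wide at 38 mm above the bench, then go straight down
- slot_end (a point): end of the slot floor at its -y end wall (50 mm from slot_mid). One piece of the floor, 12 mm long, slot-wide, is the catch: flush, same colour, centre anywhere within 38 mm either way of slot_mid, new each time. It sinks up to 12 mm against about 5 N and stays where pushed. The rest of the floor is rigid; the well over a sunk catch has upright walls that catch the blade
- flag (a joint): how far the orange flag (22 mm wide, 4 mm thick, on the top of the lock box, 122 mm from its middle towards +y) stands out, in m: 0 hidden, 0.024 fully up; it rises 2 mm for each mm that the catch is pushed down and stays there
- rack: plywood tool rack, fixed to the bench, 90 (x) x 130 (y) x 140 mm high; origin at the centre of its underside, z up. 10 mm thick top board, x = -30 to +30 mm, upper face 140 mm above the bench. Below it: open front (-x), back panel (front face x = +20 mm), side panels (inner faces y = +-54 mm), 10 mm thick base board, x = -45 to +45 mm
- rack_slot (a point): centre of the middle seat, on the upper face of the rack's top board (x = y = 0 of the rack; axes as the rack). Three seats, 20 mm wide holes at y = -36, 0, +36 mm, each with an 11 mm wide gap from it to the board's front edge (x = -30 mm), wide enough for a shaft. A screwdriver hangs upright with its handle's cone wedged in a seat
- screwdriver_handle (a point): grasp point of the black-handled flat screwdriver (0.09 kg, 210 mm long), on its axis, about 37 mm above the rack's top board while it hangs tip down in the middle seat. The handle is 27 mm thick and reaches from 28 mm below this point to 50 mm above it; lower down it tapers to 16 mm. The point's y axis points along the shaft from tip to handle end (up while it hangs)
- screwdriver_tip (a point): tip of the screwdriver's blade, on the axis, 160 mm below the handle grasp point; the shaft is 6 mm thick and 112 mm long, the blade 6 mm wide and 2 mm thick and 7 mm long. y axis as above
- chisel: wood chisel with a brown handle, 215 mm long, lying on the bench, a bystander
- tape_measure: yellow-brown tape measure, 62 x 81 x 33 mm, a bystander
Mind the look-alikes: they are no part of the job. Of the things shaped like the rack, the plywood one is meant.

How it is judged:
By the outcome, as a careful person would: the job done as asked, in the order asked, and still so for the second after the job is handed in, with the robot touching nothing.
It also fails if it takes over 67 s, if anything falls off the work surface, if the arm or the gripper's body presses on something with over 40 N, if the wrist force passes 120 N, or if a joint passes its speed limit or range.

## Working session

There is one attempt and no reset: what is moved stays moved. The work goes in short steps, each a Python script; the robot and the scene stay as the last script left them, time stands still between calls to the robot, and variables do not carry over. Pictures are saved under pics/ and viewed, about 8 in all and at most 12, crops included, and the job is handed in when it is done.

```bash
ls; mkdir -p pics
cat > h.py <<'E'
from station import *
import numpy as np, cv2
def ray(name,u,v):
    """camera centre and world direction (unit camera z) for pixel"""
    c=calibration(name); f=210/np.tan(np.radians(c["vfov"])/2)
    K=np.array([[f,0,c["cx"]],[0,f,c["cy"]],[0,0,1]])
    p=cv2.undistortPoints(np.array([[[u,v]]],float),K,np.array([c["k1"],0,0,0.]))[0,0]
    if "R" in c: R=np.array(c["R"]); return -R.T@np.array(c["t"]), R.T@np.array([*p,1])
    H=np.array(c["hand_eye"]); Rw=np.array(get_eef_rot()); P=np.array(get_ee_pos())
    return P+Rw@H[:3,3], Rw@H[:3,:3]@np.array([*p,1])
def onplane(name,u,v,z):
    o,d=ray(name,u,v); return o+d*(z-o[2])/d[2]
def atdepth(name,u,v,D):
    o,d=ray(name,u,v); return o+d*D[int(round(v)),int(round(u))]
def save(n,im): cv2.imwrite("pics/"+n,im[:,:,::-1])
E
python3 - <<'E'
from h import *
for n in("top","side"):
    p,d=snapshot(n); save(n+"1.png",p); np.savez(""+n+"1.npz",p=p,d=d); print({k:np.round(v,3).tolist() for k,v in calibration(n).items()})
print({k:np.round(v,3).tolist() for k,v in calibration("wrist").items()},get_t(),get_ft_force())
E
```

```text
pics
{'vfov': 51.698, 'cx': 282.268, 'cy': 215.725, 'k1': -0.02, 'R': [[-0.002, -1.0, -0.011], [-0.994, 0.003, -0.111], [0.111, 0.011, -0.994]], 't': [-0.118, 0.53, 1.464]}
{'vfov': 43.166, 'cx': 286.583, 'cy': 206.075, 'k1': -0.051, 'R': [[-0.811, -0.585, -0.002], [-0.269, 0.377, -0.886], [0.519, -0.719, -0.463]], 't': [0.36, 0.286, 0.996]}
{'vfov': 67.395, 'cx': 282.673, 'cy': 207.993, 'k1': -0.07, 'hand_eye': [[-0.0, -0.97, -0.245, 0.066], [1.0, -0.0, -0.0, 0.0], [0.0, -0.245, 0.97, -0.166], [0.0, 0.0, 0.0, 1.0]]} 0.1 [-0.10581865 -0.19094548 -0.29559454]
```

View pics/top1.png

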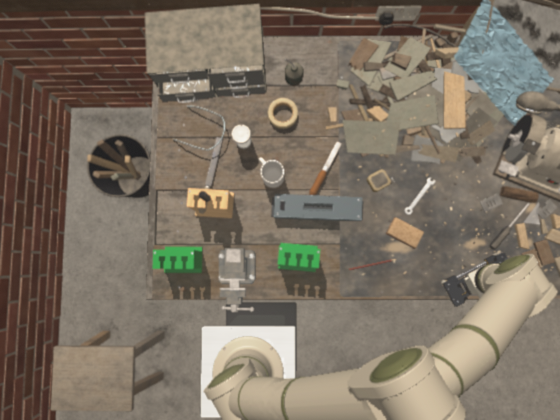

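View pics/side1.png

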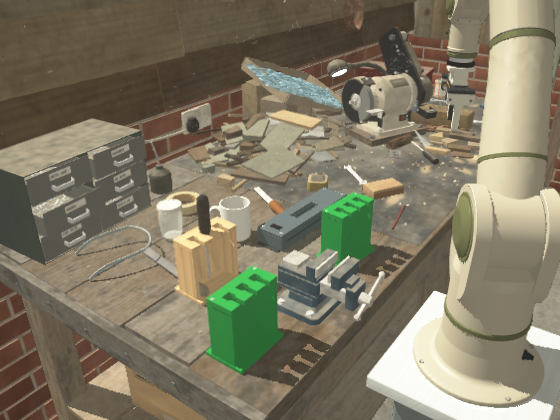

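The plywood rack is at top (210,203) and holds the black handle at (203,197). It is also at side (207,255), with the handle at (203,213). Look-alikes are the green racks at top (178,260) and (299,257), which I reject by colour. The lock box is at top (318,207), with the slot at about (318,206) and the flag slit at about (283,207). The chisel is at (325,170); it and the white mug at (272,173) are close to the box.

Run:
```python
from h import *
z=np.load("top1.npz");p,d=z["p"],z["d"]
def pts(u0,u1,v0,v1):
    return np.array([[atdepth("top",u,v,d) for u in range(u0,u1)] for v in range(v0,v1)])
# box: points with z 0.035..0.055
P=pts(265,372,185,228);m=abs(P[...,2]-0.045)<0.006
def rect(P,m,ux):
    n,l,s,c=cv2.connectedComponentsWithStats(m.astype(np.uint8)); k=1+np.argmax(s[1:,4]); q=P[l==k]
    r=cv2.minAreaRect(q[:,:2].astype(np.float32)); print(ux,"rect",r,"z",np.median(q[:,2]),s[k])
rect(P,m,"box")
P=pts(180,242,175,228);m=abs(P[...,2]-0.14)<0.012
rect(P,m,"rack")
h=P[(P[...,2]>0.17)]; print("handle",len(h),h.min(0),h.max(0),np.median(h,0))
c=cv2.resize(p[170:235,170:375],None,fx=3.8,fy=3.8,interpolation=cv2.INTER_CUBIC)
s=np.load("side1.npz")["p"]
s=cv2.resize(s[180:310,165:355],None,fx=2.6,fy=2.6,interpolation=cv2.INTER_CUBIC)
o=np.zeros((c.shape[0]+s.shape[0],800,3),np.uint8);o[:c.shape[0],:c.shape[1]]=c;o[c.shape[0]:,:s.shape[1]]=s;save("crop1.png",o)
```

```text
Traceback (most recent call last):
  File "h.py", line 14, in atdepth
    o,d=ray(name,u,v); return o+d*D[int(round(v)),int(round(u))]
        ~~~^^^^^^^^^^
  File "h.py", line 5, in ray
    c=calibration(name); f=210/np.tan(np.radians(c["vfov"])/2)
ValueError: time passes only in moves, steps and waits
```

```bash
sed -i 's/c=calibration(name);/c=cal(name);/' h.py
cat >> h.py <<'E'
_c={}
def cal(n):
    if n not in _c: _c[n]=calibration(n)
    return _c[n]
E
cat > m.py <<'E'
from h import *
z=np.load("top1.npz");p,d=z["p"],z["d"]
def pts(u0,u1,v0,v1):
    return np.array([[atdepth("top",u,v,d) for u in range(u0,u1)] for v in range(v0,v1)])
P=pts(265,372,185,228);m=abs(P[...,2]-0.045)<0.006
def rect(P,m,ux):
    n,l,s,c=cv2.connectedComponentsWithStats(m.astype(np.uint8)); k=1+np.argmax(s[1:,4]); q=P[l==k]
    r=cv2.minAreaRect(q[:,:2].astype(np.float32)); print(ux,"rect",r,"z",np.median(q[:,2]),s[k])
rect(P,m,"box")
P=pts(180,242,175,228);m=abs(P[...,2]-0.14)<0.012
rect(P,m,"rack")
h=P[(P[...,2]>0.17)]; print("handle",len(h),h.min(0),h.max(0),np.median(h,0))
c=cv2.resize(p[170:235,170:375],None,fx=3.8,fy=3.8,interpolation=cv2.INTER_CUBIC)
s=np.load("side1.npz")["p"]
s=cv2.resize(s[180:310,165:355],None,fx=2.6,fy=2.6,interpolation=cv2.INTER_CUBIC)
o=np.zeros((c.shape[0]+s.shape[0],800,3),np.uint8);o[:c.shape[0],:c.shape[1]]=c;o[c.shape[0]:,:s.shape[1]]=s;save("crop1.png",o)
E
python3 m.py
```

```text
box rect ((0.5592344403266907, -0.24200642108917236), (0.3006630837917328, 0.08100427687168121), 87.60063934326172) z 0.04537332138842931 [   9    9   89   26 1804]
rack rect ((0.5753905773162842, 0.12008105218410492), (0.1320788562297821, 0.06061888486146927), 86.43087768554688) z 0.14074399175023689 [  7  13  42  21 497]
handle 94 [ 0.3635254  -0.13557752  0.17011195] [0.58375031 0.12996166 1.51269705] [0.57041485 0.11410561 0.22348966]
```

View pics/crop1.png

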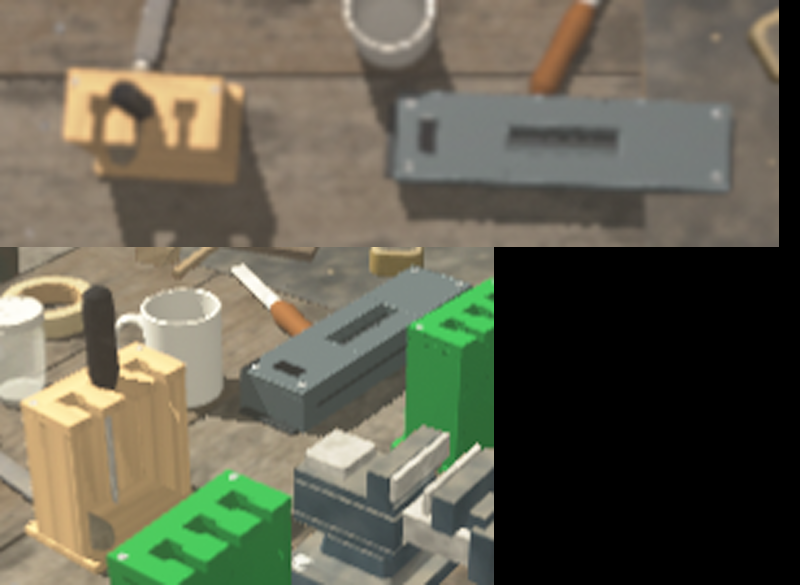

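```bash
cat >> h.py <<'E'
def down(a):
    c,s=np.cos(a),np.sin(a); return np.array([[c,s,0],[s,-c,0],[0,0,-1.]])
E
python3 - <<'E'
from h import *
print(np.round(get_eef_rot(),2).tolist())
for a in (0,90,180,-90):
    for P in([0.559,-0.242,0.27],[0.575,0.12,0.33]):
        q=inverse_kinematics(P,down(np.radians(a-3))); print(a,P,None if q is None else np.round(q,2))
E
```

```text
[[0.9, 0.44, -0.0], [0.44, -0.9, 0.0], [-0.0, -0.0, -1.0]]
0 [0.559, -0.242, 0.27] [ 0.25  0.41  0.1   1.82 -0.05  0.92 -1.26]
0 [0.575, 0.12, 0.33] [-0.11  0.33 -0.26  1.78  0.1   1.04 -2.03]
90 [0.559, -0.242, 0.27] [ 0.54  0.42 -0.32  1.8   0.16  0.94  0.1 ]
90 [0.575, 0.12, 0.33] [ 0.05  0.36 -0.48  1.77  0.19  1.06 -0.55]
180 [0.559, -0.242, 0.27] [ 0.82  0.5  -0.75  1.79  0.39  1.01  1.44]
180 [0.575, 0.12, 0.33] [ 0.28  0.43 -0.84  1.75  0.35  1.12  0.85]
-90 [0.559, -0.242, 0.27] [-0.07  0.45  0.57  1.84 -0.29  0.93 -2.57]
-90 [0.575, 0.12, 0.33] [ 0.42  0.52 -1.1   1.75  0.49  1.19  2.28]
```

```bash
cat > s1.py <<'E'
from h import *
R=down(np.radians(87))
for n,P in(("box",[0.559,-0.242,0.28]),("rack",[0.575,0.12,0.34])):
    move_pose(P,R); pp,rr=get_ee_pos(),get_eef_rot(); p,d=snapshot("wrist")
    np.savez(n+"w.npz",p=p,d=d,pos=pp,rot=rr); save(n+"w.png",p); print(n,np.round(pp,4),get_t())
E
python3 s1.py; python3 -c "
import cv2,numpy as np
a=cv2.imread('pics/boxw.png');b=cv2.imread('pics/rackw.png')
cv2.imwrite('pics/w1.png',cv2.resize(np.vstack([a,b]),None,fx=.71,fy=.71))"
```

```text
box [ 0.5584 -0.2438  0.2797] 1.8833
rack [0.5754 0.1182 0.3396] 3.3083
```

View pics/w1.png

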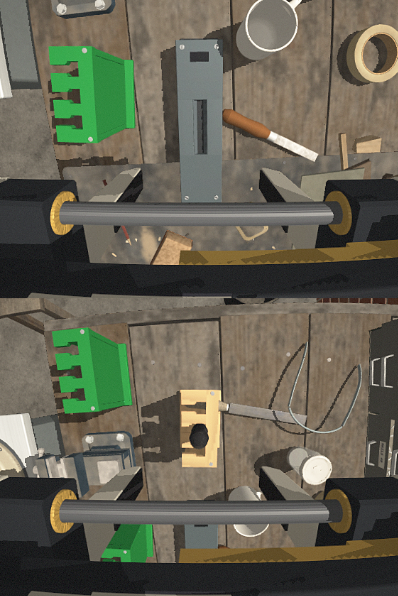

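```bash
cat > m2.py <<'E'
from h import *
def load(n):
    z=np.load(n+"w.npz"); c=cal("wrist"); f=210/np.tan(np.radians(c["vfov"])/2)
    K=np.array([[f,0,c["cx"]],[0,f,c["cy"]],[0,0,1]]); H=np.array(c["hand_eye"])
    v,u=np.mgrid[0:420,0:560]
    s=cv2.undistortPoints(np.stack([u,v],-1).reshape(-1,1,2).astype(float),K,np.array([c["k1"],0,0,0.])).reshape(420,560,2)
    dirs=np.dstack([s,np.ones((420,560))])@(z["rot"]@H[:3,:3]).T
    o=z["pos"]+z["rot"]@H[:3,3]
    return z["p"],o+dirs*z["d"][...,None],lambda h:o+dirs*((h-o[2])/dirs[...,2])[...,None]
def rects(m,Q,lo):
    n,l,s,c=cv2.connectedComponentsWithStats(m.astype(np.uint8))
    for k in range(1,n):
        if s[k,4]>lo:
            q=Q[l==k][:,:2]; r=cv2.minAreaRect((q*1000).astype(np.float32)); print(np.round(np.hstack(r),1),"mean",np.round(q.mean(0),4),"px",s[k])
if __name__=="__main__":
    p,W,pl=load("box"); Q=pl(.045)
    m=abs(W[...,2]-.045)<.004; m[255:]=0
    print("top z",np.median(W[...,2][m&(abs(Q[...,0]-.559)<.04)&(abs(Q[...,1]+.242)<.15)]))
    print("face");rects(m&(abs(Q[...,0]-.559)<.06),Q,3000)
    print("hole");rects((W[...,2]<.0425)&(abs(Q[...,0]-.559)<.03)&(abs(Q[...,1]+.242)<.14),Q,40)
    p,W,pl=load("rack"); Q=pl(.14); m=abs(W[...,2]-.14)<.006;m[255:]=0
    print("rackface z",np.median(W[...,2][m]));rects(m,Q,500)
    reg=(abs(Q[...,0]-.575)<.027)&(abs(Q[...,1]-.12)<.06)
    print("seats");rects(reg&(W[...,2]<.13),Q,20)
    h=(W[...,2]>.16)&(abs(W[...,0]-.575)<.05)&(abs(W[...,1]-.12)<.06)
    for a,b in((.165,.18),(.18,.2),(.2,.218),(.218,.24)):
        q=W[h&(W[...,2]>a)&(W[...,2]<b)]
        if len(q):print("handle",a,len(q),np.round(q.min(0),4),np.round(q.max(0),4))
E
python3 m2.py
```

```text
top z 0.045114402432794076
face
[ 557.  -217.5  252.6   80.1   87.7] mean [ 0.5576 -0.2065] px [  247    55    67   200 11543]
hole
[ 556.3 -240.7   97.5   20.9   87.4] mean [ 0.5561 -0.2396] px [ 273  141   18   76 1128]
rackface z 0.14004761411522448
[380.1 225.9 130.7  64.4  89.9] mean [0.3825 0.2279] px [  73   42   69  121 4991]
[572.  120.3 129.2  60.1  86.2] mean [0.5763 0.1263] px [ 255  129   53  109 3678]
seats
[565.9 156.8  18.3  35.7  86.8] mean [0.5689 0.1566] px [258 146  32  17 395]
[554.3 121.8   8.3  12.9  86.8] mean [0.5538 0.1222] px [260 181  12   8  73]
[600.6  85.9  51.    2.4  87.9] mean [0.6007 0.0804] px [305 191   3  42  75]
[563.8  84.1  13.5  30.5  89.2] mean [0.5649 0.0848] px [263 209  26  12 208]
handle 0.165 44 [0.5597 0.1226 0.1655] [0.5836 0.1319 0.1796]
handle 0.18 50 [0.5607 0.1229 0.1802] [0.5841 0.1327 0.198 ]
handle 0.2 99 [0.5584 0.1198 0.2002] [0.5846 0.1331 0.2179]
handle 0.218 511 [0.56   0.1104 0.218 ] [0.5833 0.1328 0.2294]
```

```bash
cat > s2.py <<'E'
from h import *
R=down(np.radians(86.4))
X=[0.572,0.1197]
move_gripper(0.55,45)
move_pose([*X,0.26],R); line_to([*X,0.158],velocity=0.1)
print(np.round(get_ee_pos(),4),np.round(get_ft_force(),2))
move_gripper(0.0,45); print("w",get_gripper_width()*93,np.round(get_ee_pos(),4),np.round(get_ft_force(),2))
f0=get_ee_pos(); line_to([f0[0],f0[1],0.158+0.15],velocity=0.12)
print("w",get_gripper_width()*93,np.round(get_ee_pos(),4),np.round(get_ft_force(),2),get_t())
pp,rr=get_ee_pos(),get_eef_rot(); p,d=snapshot("wrist"); np.savez("lw.npz",p=p,d=d,pos=pp,rot=rr)
s,ds=snapshot("side"); np.savez("ls.npz",p=s,d=ds)
a=cv2.resize(p[60:300,160:400],None,fx=2,fy=2,interpolation=2); b=cv2.resize(s[130:290,150:257],None,fx=3,fy=3,interpolation=2)
o=np.zeros((480,801,3),np.uint8);o[:,:480]=a;o[:,480:]=b;save("lift.png",o)
E
python3 s2.py
```

```text
[0.5724 0.1198 0.1586] [-0.2   0.53 -0.05]
w 26.1295660520767 [0.5726 0.1198 0.1583] [ 1.82 -0.3   1.03]
w 26.125507362553577 [0.5722 0.1197 0.3072] [ 0.56 -0.28 -0.11] 7.6667
```

View pics/lift.png

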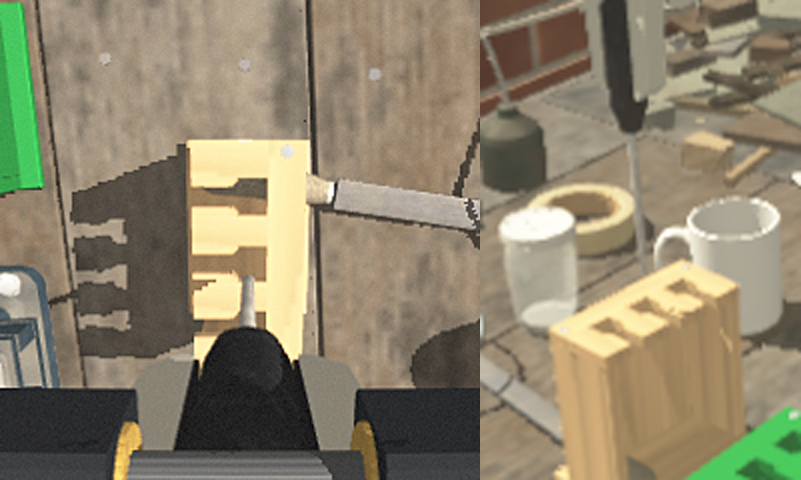

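Run:
```python
from h import *
import m2
z=np.load("lw.npz"); np.savez("tmpw.npz",**z); p,W,pl=m2.load("tmp"); Q=pl(.166)
print(np.round(z["pos"],4),np.round(z["rot"],3).tolist())
sub=z["d"][190:232,270:298]
m=np.abs(W[...,2]-.18)<.02; m[:, :265]=0;m[:,300:]=0
for v in range(194,216,2):
    u=np.where(m[v])[0]
    if len(u): print(v,u.min(),u.max(),np.round(W[v,u].mean(0),4),"on z.166",np.round(Q[v,(u.min()+u.max())//2],4))
```

```text
[0.5722 0.1197 0.3072] [[0.063, 0.998, -0.001], [0.998, -0.063, -0.0], [-0.0, -0.001, -1.0]]
198 281 286 [0.572  0.1218 0.1797] on z.166 [0.5713 0.1189 0.166 ]
200 281 286 [0.572  0.122  0.1889] on z.166 [0.5712 0.1168 0.166 ]
202 281 286 [0.5715 0.1218 0.1961] on z.166 [0.5711 0.1148 0.166 ]
```

```bash
cat > s3.py <<'E'
from h import *
R=down(np.radians(87.6)); C=np.array([0.5565,-0.2407]); e=np.array([0.042,0.999])
P=lambda s,z:[*(C+e*s),z]
move_pose(P(-.035,.31),R); line_to(P(-.035,.195),velocity=.12)
print(np.round(get_ee_pos(),4),get_t())
for s in np.arange(-35,36,7)/1000:
    hit=line_to(P(s,.159),velocity=.03,stop_force=9); q=get_ee_pos()
    print(round(s*1000),hit,np.round(q,4),np.round(get_ft_force(),1),round(get_t(),2))
    if q[2]<.1705: break
    if q[2]>.178: print("too high"); line_to(P(s,.2));break
    line_to(P(s,q[2]+.004),velocity=.08); line_to(P(s+.007,q[2]+.004),velocity=.06)
E
python3 s3.py
```

```text
[ 0.5555 -0.2757  0.1957] 10.3417
-35 True [ 0.5553 -0.2757  0.1743] [-0.6 -0.3  7.5] 11.08
-28 True [ 0.5557 -0.2689  0.1743] [-0.4 -0.   7. ] 11.93
-21 True [ 0.556  -0.2619  0.1743] [-1.1  0.7  6.8] 12.77
-14 True [ 0.5563 -0.2549  0.1743] [-1.1  0.3  6.6] 13.61
-7 True [ 0.5566 -0.2479  0.1622] [ 0.1 -0.1  6.8] 14.67
```

The floor is at TCP z 0.1743, and the blade sank 12.1 mm at s = -7 mm, so that is the catch. Next I'll press a bit harder, withdraw and check the flag.

```bash
cat > s4.py <<'E'
from h import *
q=get_ee_pos(); print(line_to([q[0],q[1],.157],velocity=.02,stop_force=10),np.round(get_ee_pos(),4),np.round(get_ft_force(),1))
print("w",get_gripper_width()*93)
line_to([q[0],q[1],.178],velocity=.06);print(np.round(get_ft_force(),1))
line_to([q[0],q[1],.32],velocity=.15)
pp,rr=get_ee_pos(),get_eef_rot(); p,d=snapshot("wrist"); np.savez("fw.npz",p=p,d=d,pos=pp,rot=rr)
import m2
_,W,pl=m2.load("f"); 
hsv=cv2.cvtColor(p,cv2.COLOR_RGB2HSV)
m=(hsv[...,1]>150)&(hsv[...,2]>90)&(hsv[...,0]<22)&(abs(W[...,0]-.5615)<.03)&(abs(W[...,1]+.119)<.03)
print("flag px",m.sum(),"z pct",np.round(np.percentile(W[...,2][m],[5,50,95,100]),4) if m.any() else "", "xy",np.round(np.median(W[m],0),4))
s,_=snapshot("side")
a=cv2.resize(p[20:300,180:400],None,fx=1.8,fy=1.8,interpolation=2);b=cv2.resize(s[150:262,215:367],None,fx=2.5,fy=2.5,interpolation=2)
o=np.zeros((504,780,3),np.uint8);o[:a.shape[0],:396]=a;o[:280,396:776]=b;save("flag.png",o);print(get_t())
E
python3 s4.py
```

```text
True [ 0.557  -0.248   0.1619] [-0.9  0.4 10.8]
w 25.799333768156764
[ 0.5 -1.4 -1.5]
flag px 65 z pct [0.0489 0.0597 0.0693 0.0696] xy [ 0.5591 -0.1209  0.0597]
16.4917
```

View pics/flag.png

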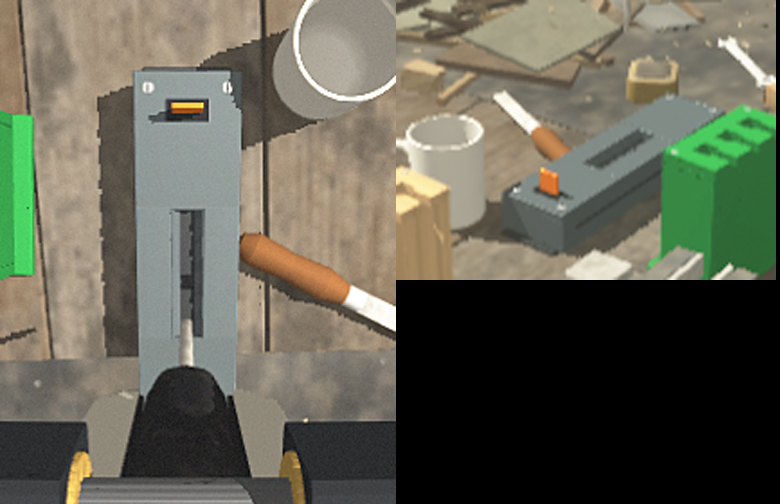

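The flag top is at z = 0.0693, which is 24 mm above the box top, so it is fully up. The crop shows the orange flag at (187,107) and the sunk well in the slot at (187,283). Next I'll return the screwdriver to its seat.

```bash
cat > s5.py <<'E'
from h import *
R=down(np.radians(86.4)); X=[0.5724,0.1198]
q=get_ee_pos(); line_to([q[0],q[1],.335]); line_to([*X,.335],R,velocity=.15)
print(np.round(get_ee_pos(),4))
print(line_to([*X,.17],velocity=.08,stop_force=12),np.round(get_ee_pos(),4))
if get_ee_pos()[2]<.175:
    print(line_to([*X,.1565],velocity=.02,stop_force=6),np.round(get_ee_pos(),4),np.round(get_ft_force(),1))
    p,d=snapshot("wrist"); save("seat.png",p)
print(get_t())
E
python3 s5.py
```

```text
[0.5725 0.1192 0.335 ]
False [0.5726 0.1199 0.1703]
True [0.573  0.1198 0.1571] [1.  0.4 4. ]
22.2333
```

```bash
cat > s6.py <<'E'
from h import *
move_gripper(0.55); q=get_ee_pos(); line_to([q[0],q[1],.27],velocity=.1); line_to([q[0]-.03,q[1],.34],velocity=.15); pause(.5)
pp,rr=get_ee_pos(),get_eef_rot(); p,d=snapshot("wrist"); np.savez("ew.npz",p=p,d=d,pos=pp,rot=rr); print(np.round(get_ft_force(),1))
import m2
_,W,_=m2.load("e"); h=(abs(W[...,0]-.572)<.05)&(abs(W[...,1]-.12)<.06)
for a,b in((.165,.2),(.2,.218),(.218,.24)):
    q=W[h&(W[...,2]>a)&(W[...,2]<b)]
    if len(q):print("handle",a,len(q),np.round(q.min(0),4),np.round(q.max(0),4))
s,_=snapshot("side"); t,_=snapshot("top")
a=cv2.resize(p[100:300,180:400],None,fx=1.8,fy=1.8,interpolation=2);b=cv2.resize(s[150:310,165:367],None,fx=2,fy=2,interpolation=2)
c=cv2.resize(t[130:230,150:380],None,fx=1.74,fy=1.74,interpolation=2)
o=np.zeros((540,800,3),np.uint8);o[:360,:396]=a;o[:320,396:800]=b;o[360:360+c.shape[0],396:396+c.shape[1]]=c;save("end.png",o);print(get_t())
E
python3 s6.py
```

```text
[-0.7 -0.4  0.4]
handle 0.165 99 [0.5589 0.1208 0.1652] [0.5806 0.1326 0.1992]
handle 0.2 121 [0.5584 0.1201 0.2001] [0.5842 0.1329 0.218 ]
handle 0.218 491 [0.5597 0.1106 0.2181] [0.5833 0.1321 0.2284]
25.4583
```

View pics/end.png

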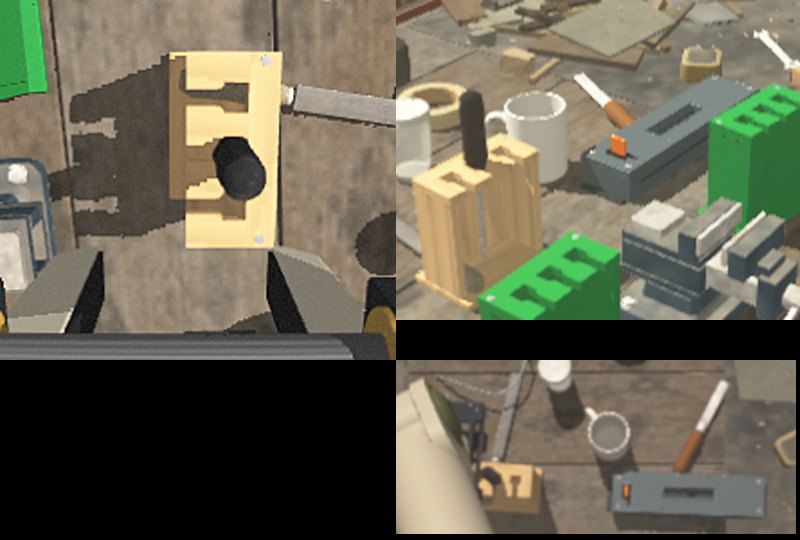

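The screwdriver hangs upright in the middle seat: the handle is at (240,165) in the wrist crop and its extents match the start. The flag is up at (618,146) in the side crop, and the chisel has not moved.

```bash
python3 -c "
from station import *
sign_off()"
```

```text
the job is handed in; nothing more can be done
```

The lock box is released: the orange flag is fully up, the screwdriver hangs upright in the plywood rack again, and the job is handed in. It took about 25 s of the 67 s allowed.

- **Finding the catch:** I felt along the slot floor in 7 mm steps with the blade. The floor held at four points, then gave way 12.1 mm at about 7 mm from the middle, on the -y side.
- **Pushing it down:** I pressed again until the force on the tool read about 11 N, and the blade sank only 0.3 mm further, so the catch is at its stop.
- **Flag:** its top measured 24 mm above the box top, which is fully up. It was still up in the last side picture.
- **Screwdriver:** it is back in the middle seat, and its handle sits within about 3 mm of where it started. The gripper was clear of everything, with force readings near zero.
- **Bystanders:** the chisel shows no visible movement. I never went near the tape measure, but I did not check it separately.

No check failed. The slot floor read about 0.7 mm lower than expected, which is within the calibration error.

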